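Fit the idler sprocket and lock it with its spring clip

TASK

Put the idler sprocket, hub up, on the upright pin of the chain tensioner, fully down on its boss. Then feel for the cross hole near the pin's top with the straight leg of the spring clip, holding the clip level, and push it through without forcing it until the bow snaps over the pin and locks the sprocket on. Let go of everything and leave the other tools and parts where they lie.

Things in the scene. Friction and masses are not known exactly. Their poses are not given: they have to be found in the camera images.
- tensioner: chain tensioner bolted to the bench: dark steel plate 118 x 62 x 8 mm with two slots, two bolt heads, a 23 mm high lug at its far end and a round boss with an upright steel clevis pin near its other end. Origin on the pin's axis at bench height, z up, x along the plate towards the lug (the plate reaches from x = -31 to +87 mm).
- boss_top (a point): on the pin's axis, at the top of the boss (32 mm across, 14 mm above the bench), where the sprocket's underside comes to rest.
- pin_top (a point): on the pin's axis, at the pin's top end, 50 mm above the bench. The pin is 20 mm in diameter, bevelled 2 mm at the top; a screwdriver slot across its top end lies in line with the cross hole.
- cross_hole (a point): on the pin's axis at the height of its cross hole, 40 mm above the bench; axes are the plate's and do not turn with the pin. The level hole goes right through, 7 mm wide, its edges just broken. The pin turns only stiffly in the boss, and which way the hole points is not measured: as found it lies anywhere within 52 degrees either side of the plate's x axis (see the slot, or feel).
- sprocket: loose steel chain sprocket lying hub up, 240 g: 15 teeth, 66 mm over the teeth, 7 mm thick at the teeth, with a hub 36 mm in diameter and 20 mm high in all, bore 22 mm. Origin at the middle of its underside, z up along the bore. Best gripped across the hub.
- clip: spring cotter (R-clip) of 5 mm steel wire lying flat, 50 g, 103 mm long, 24 mm wide, with a black plastic grip over its rear bend. Origin at the middle of its length and width on the underside, z up, x the way the straight leg points, y towards the bow. The leg is rigid with the grip; the bow leg beside it is springy. Seated, the leg runs through the pin's centre, the bow lies on the pin's side.
- clip_grip (a point): on the clip, the middle of the plastic grip (x = -36 mm, y = 0, 6 mm over the underside): a flat-sided block 30 mm long (x), 24 mm wide (y) and 12 mm high, its underside level with the wire's. Grip it across y. The wire's centre lies 2.5 mm over the underside.
- clip_seat (a point): on the clip, the point of the straight leg's axis that lies on the pin's axis when the bow has snapped over (x = 20, y = -8.5, z = 2.5 mm from the clip's origin).
- clip_tip (a point): on the clip, the front end of the straight leg, cut square, 32.5 mm ahead of the seat. Pushed level towards the pin's axis within about 10 degrees of the hole's direction it slips in and the pin turns with it; further off it stops at the pin's side, 10 mm from the axis.
- clip_bow (a joint): opening of the sprung bow leg, hinged at the front of the grip: 0 at rest, about 0.1 rad while the bow's throat rides over the pin (from about 25 mm to 8 mm before the seat, 10 to 20 N of push), 0 again once snapped over; then the rear end of the bow stops the pin within about 1 mm of the seat.
- pliers: red-handled pliers, 192 mm, a bystander.
- ball_bearing: ball bearing, 52 mm in diameter and 15 mm high, a bystander.
- nut: hex nut, 34 mm, a bystander.
- bolt: hex bolt, 75 mm, a bystander.
- wood_block: offcut of wood, 92 x 45 x 36 mm, a bystander.

How it is judged:
By the outcome, as a careful person would: the job done as asked, in the order asked, and still so for the second after the job is handed in, with the robot touching nothing.
It also fails if it takes over 72 s, if anything falls off the work surface, if the arm or the gripper's body presses on something with over 40 N, if the wrist force passes 120 N, or if a joint passes its speed limit or range.

ROBOT

A 6-joint arm with a two-finger parallel gripper is mounted at the origin on a cart in front of the work surface, level with it; the furniture and walls round the work are solid. World frame = base frame: x ahead of the robot, y to its left, z up, the work surface at z = 0. Lengths are in m, angles in rad, forces in N, time in s.
With the tool pointing down it reaches from about 0.3 to 0.775 m from the base axis. Payload 14.6 kg.
Tool frame: the origin (TCP) lies at the very end of the fingers, on their centre line; the grasp point (between the pads) lies 19 mm behind it; z points along the fingers, y is the direction in which the jaws open and shut (so a half turn about z gives the same grasp; the last joint's range is limited). The gripper opens to 94 mm and grips with 3 to 60 N. Pads are 16 mm wide; open, the fingers measure 119 mm over their backs; the gripper's body (75 mm by 177 mm) begins 78 mm behind the grasp point.
Start: joints at [1.18, 0.3, 1.521, -0, 1.321, -0.067], TCP at [0.175, 0.521, 0.205] pointing down, gripper open.
Joint ranges: [-3.03, 3.03], [-0.79, 2.21], [0.23, 2.52], [-1.04, 4.18], [0, 3.07], [-2.55, 2.55]. Speed limits (rad/s): [2.22, 2.22, 2.57, 3.14, 3.14, 3.14].

INTERFACE

Orientations are given as a rotation vector (axis times angle).
In Python, from cell import env gives the robot as it stands.
- The arm moves only by the tool send_rows, never from a script. Its arguments are lists of equal length, an entry for each row: "gripper": the finger opening in m, from 0 to 0.094; "slide": the shift along the tool's x, y, z in m, a list of three; "angular": the turn, a rotation vector about the tool's x, y, z in degrees, a list of three. A call has 1 to 20 rows; each row shifts and turns the commanded pose from where the row before left it, along the tool's axes as they then stand; what a row does not reach is not made up. A row lasts 1/8 s, in which the tool goes at most 62.5 mm and 10.7 degrees, less where a joint would pass 70% of its speed; a pose out of reach is approached as far as the arm can. A call with a gripper value outside its range is refused whole. The fingers move at their own pace and stop on an object; "force" is the grip in N (left out, the last holds). Time passes only in rows, so rows that do not move let the fingers close. It gives the time, the measured TCP pose, the force and the opening at its end, in the units of the state.
- env.observe(): the state, without advancing time (a new reading comes with each control period).
- env.get_image(name): name is "side" or "top" or "wrist"; returns a dict with "frame" (400x640x3 uint8, red, green, blue), "K" (3x3 intrinsics, pixels), "R" (3x3) and "t" (3): a world point X has camera coordinates R X + t; the wrist camera has in their place "T_tool_cam" (4x4, takes a point from camera to tool coordinates, whose origin is the TCP and whose axes are the flange's). Camera axes: x right, y down, z forward; pixel columns grow to the right and rows downward; lengths in m; the calibration is good to about 2 mm. A picture is of the moment at which its call begins: read the wrist's pose just before it. There is no depth.
- env.close_job(): hands the job in, once; it reports no verdict.
The state is a dict: "time_s": time; "joints": joint angles; "joint_vel": joint speeds; "joint_torque": joint torques, N m; "tcp_pos": TCP position; "tool_rot": TCP orientation; "contact_force": force on the tool from outside, world axes, zero at the start; "moment": the same for the moment, N m; "finger_gap": finger opening in m.
Only numpy, scipy, OpenCV 4.12 (cv2) and the standard library are available. Lean on these libraries where they do the work, as an engineer would, in place of code of your own. Each camera call takes 0.05 s, during which the arm holds its last target. There are 200 camera calls.

## Working session

There is one attempt and no reset: what is moved stays moved. The work goes in short steps, Python scripts to look and compute and a tool call to move; the robot and the scene stay as the last step left them, time stands still between calls to the robot, and variables do not carry over. Pictures are saved under pics/ and viewed, about 8 in all and at most 12, crops included, and the job is handed in when it is done.

Besides the shell and the picture viewer there is one more tool, called after "Request:" in YAML: its name, and indented under it one key for each argument. send_rows: Moves the arm, as the interface text tells. Its arguments: {"type":"object","properties":{"gripper":{"type":"array","items":{"type":"number"}},"slide":{"type":"array","items":{"type":"array","items":{"type":"number"}}},"angular":{"type":"array","items":{"type":"array","items":{"type":"number"}}},"force":{"type":"number"}},"required":["gripper","slide","angular"]}

```bash
ls; mkdir -p pics; cat > h.py <<'E'
import numpy as np, cv2
from scipy.spatial.transform import Rotation as Rn
from cell import env
def shot(name,fn=None):
    s=env.observe(); im=env.get_image(name)
    f=im["frame"]
    if fn: cv2.imwrite("pics/"+fn,f[:,:,::-1])
    if name=="wrist":
        T=np.array(im["T_tool_cam"]); W=np.eye(4); W[:3,:3]=Rn.from_rotvec(s["tool_rot"]).as_matrix(); W[:3,3]=s["tcp_pos"]
        C=W@T; R=C[:3,:3].T; t=-R@C[:3,3]
    else: R=np.array(im["R"]);t=np.array(im["t"])
    return f,np.array(im["K"]),R,t
def ray(px,K,R,t,z):
    d=R.T@np.linalg.inv(K)@np.array([px[0],px[1],1.]); c=-R.T@t
    return c+d*(z-c[2])/d[2]
def proj(X,K,R,t):
    p=K@(R@np.array(X,float)+t); return p[:2]/p[2]
E
python3 - <<'E'
from h import *
import pickle
d={}
for n in("top","side","wrist"): d[n]=shot(n,n+"0.png")
pickle.dump(d,open("d0.pkl","wb"))
for n in d: print(n,-d[n][2].T@d[n][3],d[n][2][2])
print(env.observe())
E
```

```text
pics
top [0.36990607 0.11970544 1.18512865] [ 0.11753201  0.01313522 -0.99298222]
side [0.52430422 0.51350393 0.82422584] [-0.01239814 -0.46643614 -0.88446798]
wrist [0.09732127 0.54860703 0.38403276] [ 0.26688103 -0.09095951 -0.95942737]
{'time_s': 0.15, 'joints': array([ 1.18038763e+00,  3.00343040e-01,  1.52143100e+00,  3.22901393e-05,
        1.32070457e+00, -6.65788435e-02]), 'joint_vel': array([-6.55015780e-04, -1.17252923e-03, -3.60442895e-03,  4.57350409e-04,
       -8.74516095e-05, -5.89147692e-04]), 'joint_torque': array([ 1.14656283e-03, -5.31965733e+01, -3.52819455e+01,  7.09119556e-02,
        2.36132008e-02, -4.33212813e-05]), 'tcp_pos': array([0.17491776, 0.5212344 , 0.20502007]), 'tool_rot': array([-5.06426169e-01, -3.10027141e+00,  1.34425766e-03]), 'contact_force': array([ 0.15337295,  0.32213478, -0.25629773]), 'moment': array([-0.01866695,  0.00717222, -0.02189598]), 'finger_gap': 0.09398117222271425}
```

View pics/top0.png

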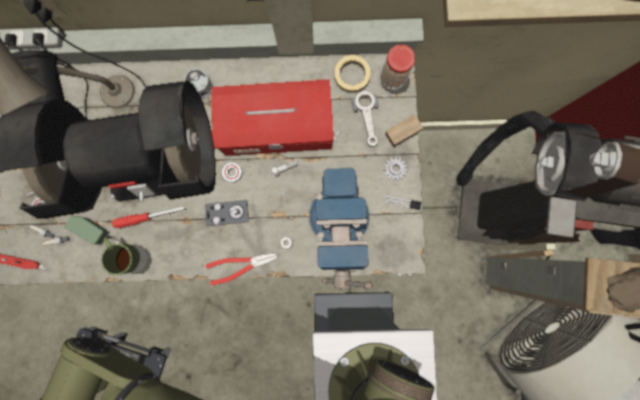

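View pics/side0.png

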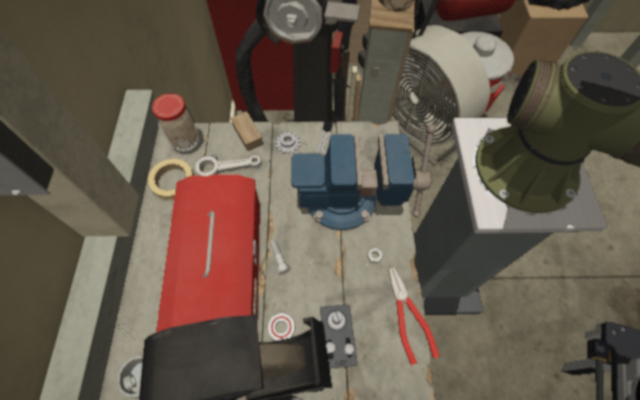

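```bash
python3 - <<'E'
from h import *
import pickle
d=pickle.load(open("d0.pkl","rb"))
T=d["top"][1:];S=d["side"][1:]
for n,p,z in[("spr",(396,167),.02),("grip",(415,205),.01),("cliptip",(388,199),.003),("pin",(238,211),.05),("boltL",(221,213),.015),("plate TL",(206,203),.008),("plateBR",(249,220),.008),("viseTop",(340,170),.1),("viseTop2",(342,255),.1),("grinder",(205,150),.15),("box BR",(331,148),.1)]:
    print(n,ray(p,*T,z).round(3))
for n,p,z in[("spr",(288,142),.02),("pin",(337,320),.05)]: print("side",n,ray(p,*S,z).round(3))
f=d["top"][0]
a=cv2.resize(f[120:260,180:300],None,fx=4,fy=4,interpolation=3); b=cv2.resize(f[120:260,360:440],None,fx=4,fy=4,interpolation=3)
cv2.imwrite("pics/c.png",np.hstack([a,b])[...,::-1])
E
```

```text
spr [ 0.589 -0.081  0.02 ]
grip [ 0.484 -0.129  0.01 ]
cliptip [ 0.503 -0.058  0.003]
pin [0.478 0.346 0.05 ]
boltL [0.477 0.399 0.015]
plate TL [0.506 0.442 0.008]
plateBR [0.456 0.324 0.008]
viseTop [0.57  0.075 0.1  ]
viseTop2 [0.356 0.077 0.1  ]
grinder [0.621 0.406 0.15 ]
box BR [0.628 0.096 0.1  ]
side spr [ 0.586 -0.069  0.02 ]
side pin [0.482 0.368 0.05 ]
```

View pics/c.png

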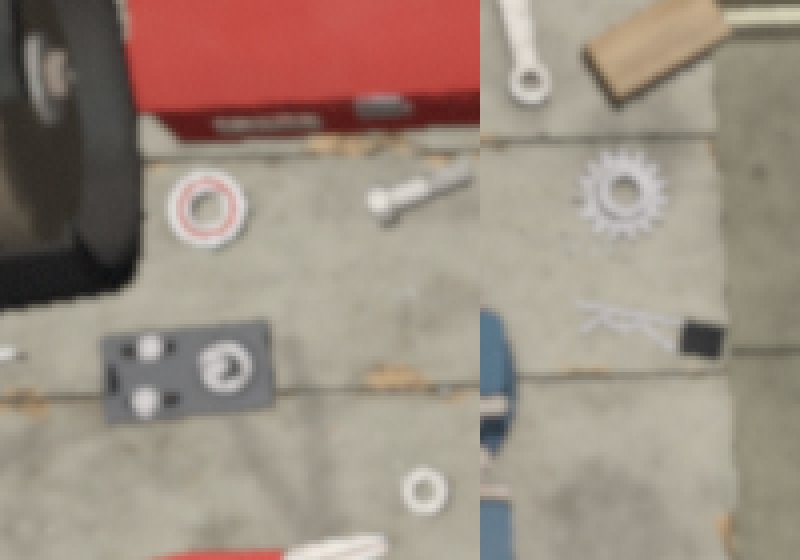

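```bash
python3 - <<'E'
from h import *
import pickle
d=pickle.load(open("d0.pkl","rb"))
T=d["top"][1:];S=d["side"][1:]
for z in (0,.1,.15,.2,.25,.3,.35):
  X=ray((213,190),*T,z); print(z,X.round(3),proj(X,*S).round(), "vise R", ray((369,205),*T,z).round(3))
f=d["wrist"]; print([proj(p,*f[1:]).round() for p in[(.479,.35,.05),(.477,.4,.01)]])
E
```

```text
0 [0.543 0.425 0.   ] [305. 356.] vise R [ 0.489 -0.005  0.   ]
0.1 [0.529 0.399 0.1  ] [312. 333.] vise R [0.479 0.005 0.1  ]
0.15 [0.521 0.387 0.15 ] [316. 320.] vise R [0.474 0.01  0.15 ]
0.2 [0.514 0.374 0.2  ] [321. 305.] vise R [0.469 0.016 0.2  ]
0.25 [0.507 0.361 0.25 ] [326. 289.] vise R [0.464 0.021 0.25 ]
0.3 [0.499 0.348 0.3  ] [332. 270.] vise R [0.459 0.026 0.3  ]
0.35 [0.492 0.335 0.35 ] [339. 248.] vise R [0.454 0.032 0.35 ]
[array([267., 436.]), array([304., 399.])]
```

View pics/wrist0.png

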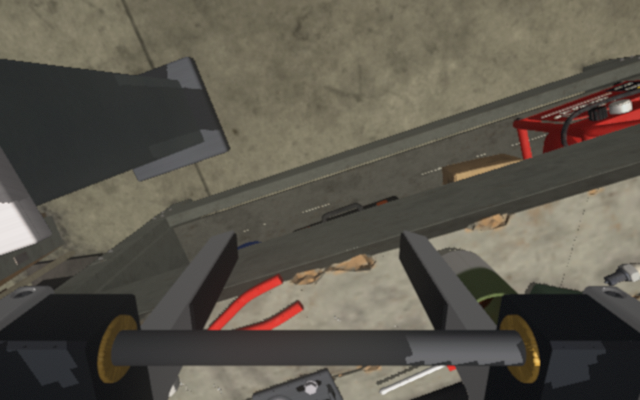

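```bash
cat >> h.py <<'E'
def plan(target,yaw=None,rows=None):
    """yaw (deg) = world heading of the tool's y (jaw) axis modulo 180; prints turn about tool z, then slide in tool axes after the turn"""
    s=env.observe(); R=Rn.from_rotvec(s["tool_rot"]).as_matrix(); p=np.array(s["tcp_pos"])
    cur=np.degrees(np.arctan2(R[1,1],R[0,1])); dy=0
    tilt=np.degrees(np.arccos(-R[2,2]))
    if yaw is not None:
        dy=(yaw-cur+90)%180-90
    # tool z is down: turn about tool z by -dy
    v=Rn.from_rotvec(R[:,2]*np.radians(-dy)).as_matrix()@R
    sl=v.T@(np.array(target)-p)
    print("t",round(s["time_s"],2),"pos",p.round(4),"yaw",cur.round(2),"tilt",tilt.round(2),"| turn_z",round(-dy,2),"slide mm",(sl*1000).round(1),"| F",np.round(s["contact_force"],1),"gap",round(s["finger_gap"],4))
E
python3 - <<'E'
from h import *
s=env.observe();R=Rn.from_rotvec(s["tool_rot"]).as_matrix();print(R.round(3))
T=env.get_image("wrist");print(np.array(T["T_tool_cam"]).round(3),T["K"])
plan((.40,.30,.25))
W=np.array(T["T_tool_cam"]);K=T["K"]
for h in ((.40,.30,.25),(.45,.33,.25),(.42,.28,.2)):
  C=np.eye(4);C[:3,:3]=R;C[:3,3]=h;C=C@W;r=C[:3,:3].T;t=-r@C[:3,3]
  print(h,proj((.479,.35,.05),K,r,t),proj((h[0],h[1],h[2]),K,r,t), proj((h[0],h[1],.0),K,r,t))
E
```

```text
[[-0.948  0.318 -0.   ]
 [ 0.318  0.948 -0.001]
 [ 0.    -0.001 -1.   ]]
[[ 0.001 -0.959 -0.282  0.082]
 [ 1.     0.001 -0.     0.001]
 [ 0.001 -0.282  0.959 -0.179]
 [ 0.     0.     0.     1.   ]] [[336.52342593   0.         318.11576918]
 [  0.         336.52342593 196.16590615]
 [  0.           0.           1.        ]]
t 0.2 pos [0.175  0.5213 0.2051] yaw 71.45 tilt 0.04 | turn_z 0 slide mm [-283.8 -138.2  -44.8] | F [0.1 0.7 0.5] gap 0.0943
(0.4, 0.3, 0.25) [377.94579669 220.13974186] [316.29141649 245.24724227] [317.58255551 163.64176222]
(0.45, 0.33, 0.25) [341.59561199 189.62919724] [316.29141649 245.24724227] [317.58255551 163.64176222]
(0.42, 0.28, 0.2) [399.53251494 214.09126876] [316.29141649 245.24724227] [317.45239607 171.86839251]
```

Request:
send_rows:
  gripper: [0.094,0.094,0.094,0.094,0.094,0.094,0.094,0.094,0.094,0.094,0.094,0.094]
  slide:
    - [-0.0293,-0.0135,-0.0015]
    - [-0.0293,-0.0135,-0.0015]
    - [-0.0293,-0.0135,-0.0015]
    - [-0.0293,-0.0135,-0.0015]
    - [-0.0293,-0.0135,-0.0015]
    - [-0.0293,-0.0135,-0.0015]
    - [-0.0293,-0.0135,-0.0015]
    - [-0.0293,-0.0135,-0.0015]
    - [-0.0293,-0.0135,-0.0015]
    - [-0.0293,-0.0135,-0.0015]
    - [0,0,0]
    - [0,0,0]
  angular:
    - [0,0,0]
    - [0,0,0]
    - [0,0,0]
    - [0,0,0]
    - [0,0,0]
    - [0,0,0]
    - [0,0,0]
    - [0,0,0]
    - [0,0,0]
    - [0,0,0]
    - [0,0,0]
    - [0,0,0]

```text
time_s: 1.7
tcp_pos: [0.4094, 0.3005, 0.2203]
tool_rot: [-0.506, -3.1, 0.0]
contact_force: [-0.6, 0.4, 0.2]
finger_gap: 0.094
```

```bash
python3 - <<'E'
from h import *
import pickle
w=shot("wrist","w1.png"); pickle.dump(w,open("w1.pkl","wb"))
plan((.41,.30,.22)); p=proj((.479,.35,.05),*w[1:]).round().astype(int);print(p)
f=w[0]; a=f[max(p[1]-60,0):p[1]+60,p[0]-65:p[0]+65]
print(max(p[1]-60,0),p[0]-65)
a=cv2.resize(a,None,fx=5,fy=5,interpolation=3);cv2.imwrite("pics/w1c.png",a[...,::-1])
E
```

```text
t 1.75 pos [0.4092 0.3007 0.2204] yaw 71.48 tilt 0.02 | turn_z 0 slide mm [-0.9 -0.4  0.4] | F [ 0.4  0.9 -0.7] gap 0.094
[380 222]
162 315
```

View pics/w1c.png

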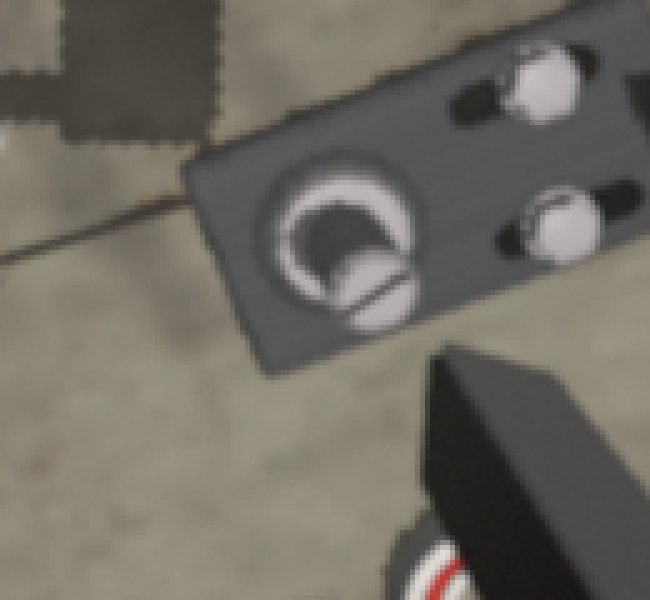

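```bash
python3 - <<'E'
from h import *
import pickle
f,*c=pickle.load(open("w1.pkl","rb"))
g=lambda u,v,z: ray((315+u/5-.4,162+v/5-.4),*c,z)
print("pin top",g(376,288,.05).round(4),"boss ring",g(345,241,.014).round(4))
a,b=g(347,316,.05),g(408,272,.05);d=b-a;print("slot",d.round(4),np.degrees(np.arctan2(d[1],d[0])))
e=[g(185,165,.008),g(270,375,.008)];print(e,"mid",(e[0]+e[1])/2); d=e[0]-e[1];print("edge",np.degrees(np.arctan2(d[1],d[0])),np.linalg.norm(d))
E
```

```text
pin top [0.4792 0.3615 0.05  ] boss ring [0.4804 0.3611 0.014 ]
slot [-0.0057  0.0155  0.    ] 110.34799121385501
[array([0.4516513 , 0.33001675, 0.008     ]), array([0.51098925, 0.33429452, 0.008     ])] mid [0.48132027 0.33215564 0.008     ]
edge -175.87658659008324 0.05949194933427289
```

View pics/w1.png

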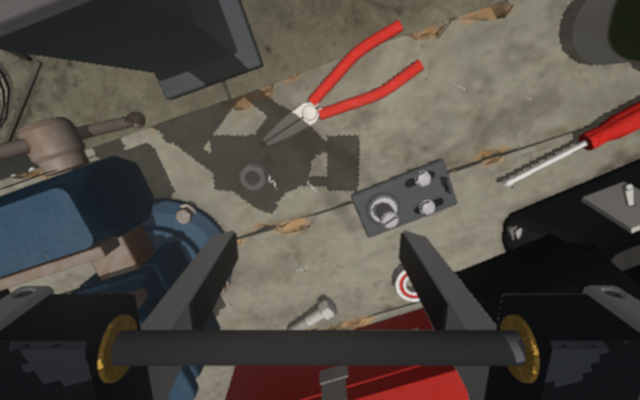

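```bash
python3 - <<'E'
from h import *
import pickle
f,*c=pickle.load(open("w1.pkl","rb")); d=pickle.load(open("d0.pkl","rb")); T=d["top"][1:];S=d["side"][1:]
for p in((213,188),(175,195),(30,214)):
  for z in (.03,.06,.1,.15,.2,.25,.3,.35):
    X=ray(p,*T,z); print(p,X.round(3),"w1",proj(X,*c).round(),"side",proj(X,*S).round())
# sprocket
plan((.588,-.076,.12),90)
E
```

```text
(213, 188) [0.544 0.418 0.03 ] w1 [446. 248.] side [304. 349.]
(213, 188) [0.54 0.41 0.06] w1 [448. 258.] side [306. 343.]
(213, 188) [0.534 0.399 0.1  ] w1 [451. 274.] side [309. 333.]
(213, 188) [0.526 0.387 0.15 ] w1 [457. 301.] side [313. 320.]
(213, 188) [0.519 0.374 0.2  ] w1 [464. 338.] side [318. 305.]
(213, 188) [0.511 0.361 0.25 ] w1 [476. 395.] side [323. 289.]
(213, 188) [0.504 0.348 0.3  ] w1 [496. 491.] side [329. 270.]
(213, 188) [0.496 0.335 0.35 ] w1 [538. 691.] side [336. 248.]
(175, 195) [0.528 0.521 0.03 ] w1 [530. 210.] side [313. 411.]
(175, 195) [0.524 0.51  0.06 ] w1 [537. 218.] side [316. 405.]
(175, 195) [0.519 0.496 0.1  ] w1 [548. 232.] side [319. 395.]
(175, 195) [0.512 0.479 0.15 ] w1 [565. 254.] side [323. 381.]
(175, 195) [0.505 0.462 0.2  ] w1 [590. 287.] side [328. 366.]
(175, 195) [0.498 0.444 0.25 ] w1 [629. 336.] side [334. 349.]
(175, 195) [0.491 0.427 0.3  ] w1 [696. 423.] side [341. 330.]
(175, 195) [0.484 0.41  0.35 ] w1 [844. 613.] side [348. 307.]
(30, 214) [0.488 0.915 0.03 ] w1 [913.  58.] side [347. 755.]
(30, 214) [0.485 0.894 0.06 ] w1 [944.  59.] side [350. 748.]
(30, 214) [0.481 0.867 0.1  ] w1 [993.  60.] side [355. 738.]
(30, 214) [0.476 0.832 0.15 ] w1 [1078.   62.] side [361. 724.]
(30, 214) [0.471 0.798 0.2  ] w1 [1205.   64.] side [369. 709.]
(30, 214) [0.466 0.764 0.25 ] w1 [1416.   68.] side [378. 691.]
(30, 214) [0.46  0.729 0.3  ] w1 [1835.   77.] side [388. 671.]
(30, 214) [0.455 0.695 0.35 ] w1 [3075.  102.] side [399. 647.]
t 1.75 pos [0.4092 0.3007 0.2204] yaw 71.48 tilt 0.02 | turn_z -18.52 slide mm [-178.8 -376.7  100.3] | F [ 0.4  0.9 -0.7] gap 0.094
```

Request:
send_rows:
  gripper: [0.094,0.094,0.094,0.094,0.094,0.094,0.094,0.094,0.094,0.094,0.094,0.094,0.094,0.094,0.094,0.094,0.094,0.094,0.094,0.094]
  slide:
    - [0,0,-0.04]
    - [0,0,-0.04]
    - [-0.0128,-0.0269,0]
    - [-0.0128,-0.0269,0]
    - [-0.0128,-0.0269,0]
    - [-0.0128,-0.0269,0]
    - [-0.0128,-0.0269,0]
    - [-0.0128,-0.0269,0]
    - [-0.0128,-0.0269,0]
    - [-0.0128,-0.0269,0]
    - [-0.0128,-0.0269,0]
    - [-0.0128,-0.0269,0]
    - [-0.0128,-0.0269,0]
    - [-0.0128,-0.0269,0]
    - [-0.0128,-0.0269,0]
    - [-0.0128,-0.0269,0]
    - [0,0,0.04]
    - [0,0,0.04]
    - [0,0,0.02]
    - [0,0,0]
  angular:
    - [0,0,-9.25]
    - [0,0,-9.25]
    - [0,0,0]
    - [0,0,0]
    - [0,0,0]
    - [0,0,0]
    - [0,0,0]
    - [0,0,0]
    - [0,0,0]
    - [0,0,0]
    - [0,0,0]
    - [0,0,0]
    - [0,0,0]
    - [0,0,0]
    - [0,0,0]
    - [0,0,0]
    - [0,0,0]
    - [0,0,0]
    - [0,0,0]
    - [0,0,0]

```text
time_s: 4.25
tcp_pos: [0.5882, -0.0755, 0.1992]
tool_rot: [0.0, -3.139, -0.001]
contact_force: [-0.5, -0.5, 1.0]
finger_gap: 0.0939
```

```bash
python3 - <<'E'
from h import *
import pickle
w=shot("wrist","w2.png"); pickle.dump(w,open("w2.pkl","wb"))
plan((.588,-.076,.2),90); print(env.observe()["joints"].round(2))
f=w[0]; a=cv2.resize(f[20:240,180:440],None,fx=2.5,fy=2.5,interpolation=3); a=cv2.resize(f[0:240,160:480],None,fx=2.5,fy=2.5,interpolation=3);cv2.imwrite("pics/w2c.png",a[...,::-1])
E
```

```text
t 4.3 pos [ 0.5887 -0.0758  0.2007] yaw 90.0 tilt 0.02 | turn_z 0.0 slide mm [ 0.7 -0.2  0.7] | F [0.4 0.  0.5] gap 0.0939
[-0.19  0.4   1.4   0.    1.34 -1.76]
```

View pics/w2c.png

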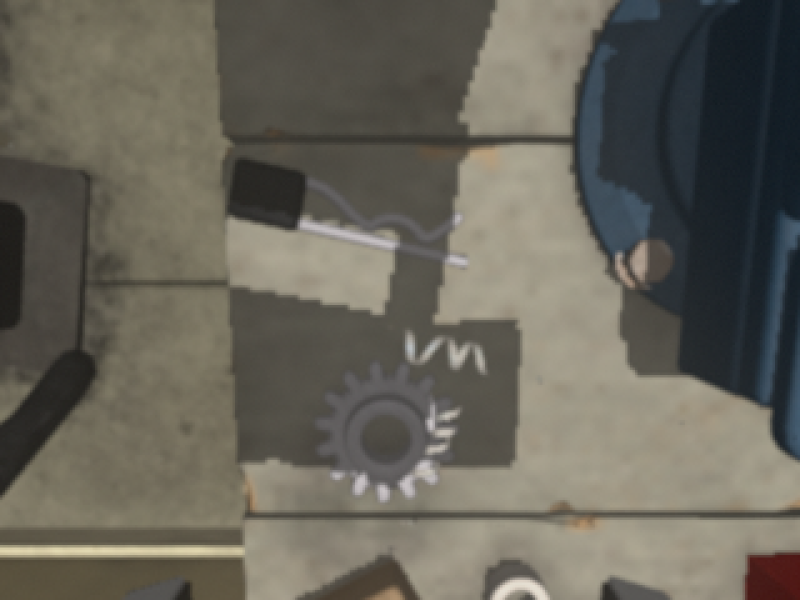

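```bash
python3 - <<'E'
from h import *
import pickle
f,*c=pickle.load(open("w2.pkl","rb"))
g=lambda u,v,z: ray((160+u/2.5-.3,v/2.5-.3),*c,z)
print("spr",g(386,434,.02).round(4), "teeth c",g((317+456)/2,(362+501)/2,.007).round(4))
P=[g(*q,.012) for q in((240,158),(305,172),(298,230),(229,213))];print("grip",np.mean(P,0).round(4))
for i in range(4): e=P[(i+1)%4]-P[i];print(np.linalg.norm(e).round(4),np.degrees(np.arctan2(e[1],e[0])).round(1))
a,b=g(303,223,.0025),g(467,263,.0025);print("leg",a.round(4),b.round(4),np.degrees(np.arctan2(*(b-a)[1::-1])))
plan((*g(386,434,.02)[:2],.009),0)
E
```

```text
spr [ 0.5851 -0.079   0.02  ] teeth c [ 0.5868 -0.0789  0.007 ]
grip [ 0.4858 -0.1273  0.012 ]
0.0268 78.6
0.0229 -9.0
0.0291 -103.3
0.022 165.2
leg [ 0.4971 -0.1143  0.0025] [ 0.5135 -0.044   0.0025] 76.87875038639062
t 4.3 pos [ 0.5887 -0.0758  0.2007] yaw 90.0 tilt 0.02 | turn_z -90.0 slide mm [  3.2   3.6 191.7] | F [0.4 0.  0.5] gap 0.0939
```

Request:
send_rows:
  gripper: [0.094,0.094,0.094,0.094,0.094,0.094,0.094,0.094,0.094,0.094,0.094,0.02,0.02,0.02,0.02,0.02,0.02]
  slide:
    - [0,0,0]
    - [0,0,0]
    - [0,0,0]
    - [0,0,0]
    - [0,0,0]
    - [0,-0.0043,0.04]
    - [0,0,0.05]
    - [0,0,0.05]
    - [0,0,0.03]
    - [0,0,0.0205]
    - [0,0,0]
    - [0,0,0]
    - [0,0,0]
    - [0,0,0]
    - [0,0,0]
    - [0,0,0]
    - [0,0,0]
  angular:
    - [0,0,9]
    - [0,0,9]
    - [0,0,9]
    - [0,0,9]
    - [0,0,9]
    - [0,0,0]
    - [0,0,0]
    - [0,0,0]
    - [0,0,0]
    - [0,0,0]
    - [0,0,0]
    - [0,0,0]
    - [0,0,0]
    - [0,0,0]
    - [0,0,0]
    - [0,0,0]
    - [0,0,0]
  force: 25

```text
time_s: 6.42
tcp_pos: [0.5856, -0.0796, 0.01]
tool_rot: [-1.204, -2.902, -0.0]
contact_force: [-0.8, 0.6, 0.6]
finger_gap: 0.0374
```

```bash
python3 - <<'E'
from h import *
plan((.588,-.076,.2))
E
```

```text
t 6.42 pos [ 0.5856 -0.0796  0.01  ] yaw 44.94 tilt 0.0 | turn_z 0 slide mm [   0.9    4.2 -190. ] | F [-0.8  0.6  0.6] gap 0.0374
```

Request:
send_rows:
  gripper: [0.02,0.02,0.02,0.02,0.02,0.02,0.02,0.02,0.02,0.02,0.02,0.02,0.02,0.02,0.02,0.02]
  slide:
    - [0,0,0]
    - [0,0,0]
    - [0,0,-0.02]
    - [0,0,-0.04]
    - [0,0,-0.05]
    - [0,0,-0.05]
    - [0,0,-0.05]
    - [0,0,-0.05]
    - [0,0,0]
    - [0,0,0]
    - [0,0,0]
    - [0,0,0]
    - [0,0,0]
    - [0,0,0]
    - [0,0,0]
    - [0,0,0]
  angular:
    - [0,0,0]
    - [0,0,0]
    - [0,0,0]
    - [0,0,0]
    - [0,0,0]
    - [0,0,0]
    - [0,0,-9.5]
    - [0,0,-9.5]
    - [0,0,-9.5]
    - [0,0,-9.5]
    - [0,0,-9.5]
    - [0,0,-9.5]
    - [0,0,-9.5]
    - [0,0,-9.5]
    - [0,0,0]
    - [0,0,0]

```text
time_s: 8.43
tcp_pos: [0.5855, -0.0796, 0.2705]
tool_rot: [-0.832, 3.029, -0.0]
contact_force: [0.1, -0.4, -2.0]
finger_gap: 0.0345
```

Request:
send_rows:
  gripper: [0.02,0.02,0.02,0.02,0.02,0.02,0.02,0.02,0.02,0.02,0.02,0.02,0.02,0.02,0.02,0.02]
  slide:
    - [-0.005,0.0286,0]
    - [-0.005,0.0286,0]
    - [-0.005,0.0286,0]
    - [-0.005,0.0286,0]
    - [-0.005,0.0286,0]
    - [-0.005,0.0286,0]
    - [-0.005,0.0286,0]
    - [-0.005,0.0286,0]
    - [-0.005,0.0286,0]
    - [-0.005,0.0286,0]
    - [-0.005,0.0286,0]
    - [-0.005,0.0286,0]
    - [-0.005,0.0286,0]
    - [-0.005,0.0286,0]
    - [0,0,0.04]
    - [0,0,0.04]
  angular:
    - [0,0,0]
    - [0,0,0]
    - [0,0,0]
    - [0,0,0]
    - [0,0,0]
    - [0,0,0]
    - [0,0,0]
    - [0,0,0]
    - [0,0,0]
    - [0,0,0]
    - [0,0,0]
    - [0,0,0]
    - [0,0,0]
    - [0,0,0]
    - [0,0,0]
    - [0,0,0]

```text
time_s: 10.42
tcp_pos: [0.4395, 0.3001, 0.1893]
tool_rot: [-0.834, 3.028, 0.0]
contact_force: [0.5, -0.4, -3.0]
finger_gap: 0.0346
```

```bash
python3 - <<'E'
from h import *
import pickle
w=shot("wrist","w3.png"); pickle.dump(w,open("w3.pkl","wb"))
plan((.4795,.3615,.07),121); print(env.observe()["joints"].round(2))
f=w[0]; a=cv2.resize(f[110:310,180:460],None,fx=2.8,fy=2.8,interpolation=3);cv2.imwrite("pics/w3c.png",a[...,::-1])
E
```

```text
t 10.47 pos [0.4378 0.2989 0.1838] yaw 120.8 tilt 0.39 | turn_z -0.2 slide mm [-68.8  32.2 113.4] | F [-0.9 -0.6 -8.1] gap 0.0347
[ 0.53  0.28  1.6  -0.    1.27 -1.58]
```

View pics/w3c.png

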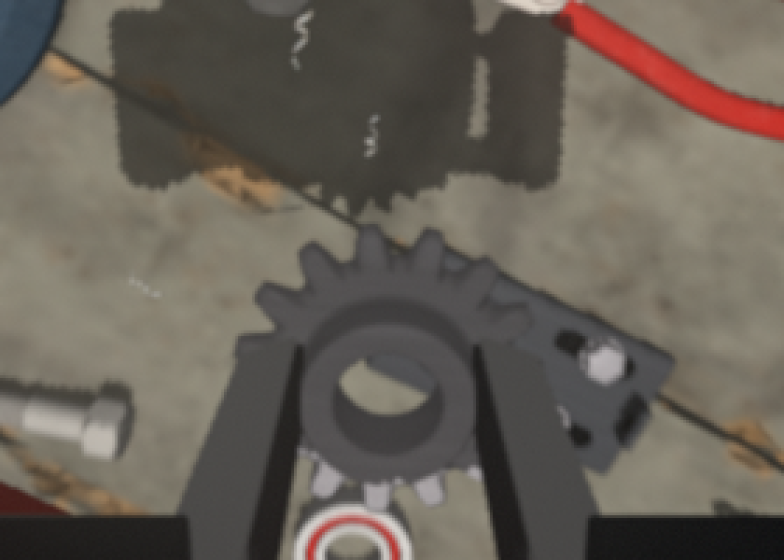

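```bash
python3 - <<'E'
from h import *
im=env.get_image("wrist");T=np.array(im["T_tool_cam"]);K=np.array(im["K"])
R=T[:3,:3].T;t=-R@T[:3,3]
for v in(397,399,401): print(ray((180+388/2.8-.3,110+v/2.8-.3),K,R,t,-.010).round(4))
plan((.4795,.3615,.07),121)
E
```

```text
[ 0.0002  0.0007 -0.01  ]
[-0.0003  0.0007 -0.01  ]
[-0.0007  0.0007 -0.01  ]
t 10.53 pos [0.4382 0.2989 0.1866] yaw 120.82 tilt 0.38 | turn_z -0.18 slide mm [-68.4  32.3 116.1] | F [-0.2  0.9 -2.9] gap 0.0345
```

Request:
send_rows:
  gripper: [0.02,0.02,0.02,0.02,0.02,0.02,0.02,0.02,0.02,0.02]
  slide:
    - [-0.017,0.008,0]
    - [-0.017,0.008,0]
    - [-0.017,0.008,0]
    - [-0.017,0.008,0]
    - [0,0,0.03]
    - [0,0,0.03]
    - [0,0,0.03]
    - [0,0,0.02]
    - [0,0,0]
    - [0,0,0]
  angular:
    - [0,0,0]
    - [0,0,0]
    - [0,0,0]
    - [0,0,0]
    - [0,0,0]
    - [0,0,0]
    - [0,0,0]
    - [0,0,0]
    - [0,0,0]
    - [0,0,0]

```text
time_s: 11.78
tcp_pos: [0.4824, 0.3627, 0.082]
tool_rot: [-0.836, 3.026, 0.001]
contact_force: [-0.8, -0.0, -1.8]
finger_gap: 0.0345
```

```bash
python3 - <<'E'
from h import *
plan((.4795,.361,.060))
E
```

```text
t 11.78 pos [0.4824 0.3627 0.082 ] yaw 120.9 tilt 0.13 | turn_z 0 slide mm [ 3.4  0.1 22. ] | F [-0.8 -0.  -1.8] gap 0.0345
```

Request:
send_rows:
  gripper: [0.02,0.02,0.02,0.02,0.02,0.02,0.02,0.02,0.02]
  slide:
    - [0.0034,0,0.005]
    - [0,0,0.007]
    - [0,0,0.007]
    - [0,0,0.003]
    - [0,0,0.002]
    - [0,0,0.002]
    - [0,0,0.002]
    - [0,0,0.002]
    - [0,0,0]
  angular:
    - [0,0,0]
    - [0,0,0]
    - [0,0,0]
    - [0,0,0]
    - [0,0,0]
    - [0,0,0]
    - [0,0,0]
    - [0,0,0]
    - [0,0,0]

```text
time_s: 12.9
tcp_pos: [0.4787, 0.3604, 0.0498]
tool_rot: [0.838, -3.028, 0.0]
contact_force: [0.2, 0.5, -2.3]
finger_gap: 0.0345
```

```bash
python3 - <<'E'
from h import *
plan((.4795,.361,.024)); print(env.observe()["moment"])
E
```

```text
t 12.9 pos [0.4787 0.3604 0.0498] yaw 120.95 tilt 0.01 | turn_z 0 slide mm [-1.   0.1 25.8] | F [ 0.2  0.5 -2.3] gap 0.0345
[ 0.02189842  0.01361573 -0.01056107]
```

Request:
send_rows:
  gripper: [0.02,0.02,0.02,0.02,0.02,0.02,0.02,0.02]
  slide:
    - [-0.0005,0,0.004]
    - [0,0,0.004]
    - [0,0,0.004]
    - [0,0,0.004]
    - [0,0,0.004]
    - [0,0,0.002]
    - [0,0,0.002]
    - [0,0,0]
  angular:
    - [0,0,0]
    - [0,0,0]
    - [0,0,0]
    - [0,0,0]
    - [0,0,0]
    - [0,0,0]
    - [0,0,0]
    - [0,0,0]

```text
time_s: 13.9
tcp_pos: [0.4791, 0.3607, 0.0258]
tool_rot: [0.838, -3.028, -0.0]
contact_force: [0.1, -0.4, -3.1]
finger_gap: 0.0349
```

```bash
python3 - <<'E'
from h import *
plan((.4795,.361,.024)); print(env.observe()["moment"])
E
```

```text
t 13.9 pos [0.4791 0.3607 0.0258] yaw 120.95 tilt 0.0 | turn_z 0 slide mm [-0.5  0.   1.8] | F [ 0.1 -0.4 -3.1] gap 0.0349
[-0.26085388  0.11968108  0.00049042]
```

Request:
send_rows:
  gripper: [0.02,0.02,0.05,0.05,0.05,0.05,0.05,0.05,0.05,0.05,0.05,0.05,0.05]
  slide:
    - [0,0,0.001]
    - [0,0,0]
    - [0,0,0]
    - [0,0,0]
    - [0,0,0]
    - [0,0,-0.01]
    - [0,0,-0.04]
    - [0,0,-0.05]
    - [0,0,-0.05]
    - [0,0,-0.03]
    - [0.03,-0.015,0]
    - [0.03,-0.015,0]
    - [0,0,0]
  angular:
    - [0,0,0]
    - [0,0,0]
    - [0,0,0]
    - [0,0,0]
    - [0,0,0]
    - [0,0,0]
    - [0,0,0]
    - [0,0,0]
    - [0,0,0]
    - [0,0,0]
    - [0,0,0]
    - [0,0,0]
    - [0,0,0]

```text
time_s: 15.52
tcp_pos: [0.4426, 0.3032, 0.2062]
tool_rot: [-0.836, 3.027, 0.001]
contact_force: [0.6, 0.2, 0.5]
finger_gap: 0.05
```

```bash
python3 - <<'E'
from h import *
import pickle
w=shot("wrist","w4.png"); pickle.dump(w,open("w4.pkl","wb"))
plan((.4854,-.128,.2),-13);p=proj((.4795,.361,.034),*w[1:]).round().astype(int);print(p)
x0,y0=max(p[0]-70,0),max(p[1]-55,0)
print(x0,y0)
a=cv2.resize(w[0][y0:y0+110,x0:x0+140],None,fx=5,fy=5,interpolation=3);cv2.imwrite("pics/w4c.png",a[...,::-1])
E
```

```text
t 15.57 pos [0.4432 0.304  0.2061] yaw 120.91 tilt 0.1 | turn_z -46.09 slide mm [ 411.4 -138.3    5.8] | F [0.  0.7 0.5] gap 0.0498
[345 230]
275 175
```

View pics/w4c.png

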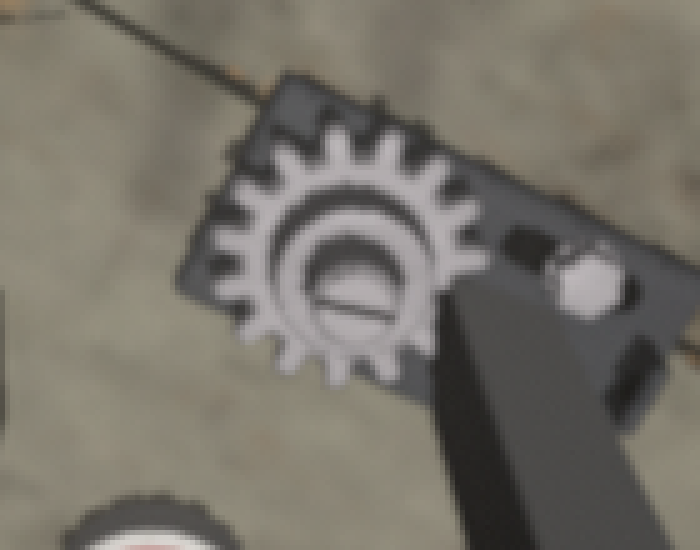

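```bash
python3 - <<'E'
from h import *
import pickle
f,*c=pickle.load(open("w4.pkl","rb"))
g=lambda u,v,z: ray((275+u/5-.4,175+v/5-.4),*c,z)
print("pin",g(356,307,.05).round(4)); a,b=g(316,299,.05),g(396,319,.05);d=b-a;print("slot",np.degrees(np.arctan2(d[1],d[0])),np.linalg.norm(d))
print("hub ring z34",g(356,279,.034).round(4), "teeth z21", g(352,257,.021).round(4))
print(env.observe()["joints"].round(2))
E
```

```text
pin [0.48  0.361 0.05 ]
slot 105.92797635723811 0.017942110426671754
hub ring z34 [0.4794 0.3621 0.034 ] teeth z21 [0.4793 0.3621 0.021 ]
[ 0.53  0.27  1.56  0.    1.31 -1.58]
```

Request:
send_rows:
  gripper: [0.06,0.06,0.06,0.06,0.06,0.06,0.06,0.06,0.06,0.06,0.06,0.06,0.06,0.06]
  slide:
    - [0,0,-0.05]
    - [0,0,-0.05]
    - [0,0,0]
    - [0,0,0]
    - [0,0,0]
    - [0,0,0]
    - [0,0,0]
    - [0,0,0]
    - [0,0,0]
    - [0,0,0]
    - [0,0,0]
    - [0,0,0]
    - [0,0,0]
    - [0,0,0]
  angular:
    - [0,0,10.3]
    - [0,0,10.3]
    - [0,0,10.3]
    - [0,0,10.3]
    - [0,0,10.3]
    - [0,0,10.3]
    - [0,0,10.3]
    - [0,0,10.3]
    - [0,0,10.3]
    - [0,0,10.3]
    - [0,0,10.3]
    - [0,0,10.3]
    - [0,0,10.3]
    - [0,0,0]

```text
time_s: 17.32
tcp_pos: [0.4434, 0.3047, 0.3051]
tool_rot: [-2.456, -1.958, -0.0]
contact_force: [0.3, 0.4, 0.5]
finger_gap: 0.0601
```

Request:
send_rows:
  gripper: [0.06,0.06,0.06,0.06,0.06,0.06,0.06,0.06,0.06,0.06,0.06,0.06,0.06,0.06,0.06,0.06,0.06,0.06,0.06,0.06]
  slide:
    - [-0.0257,0.0086,0]
    - [-0.0257,0.0086,0]
    - [-0.0257,0.0086,0]
    - [-0.0257,0.0086,0]
    - [-0.0257,0.0086,0]
    - [-0.0257,0.0086,0]
    - [-0.0257,0.0086,0]
    - [-0.0257,0.0086,0]
    - [-0.0257,0.0086,0]
    - [-0.0257,0.0086,0]
    - [-0.0257,0.0086,0]
    - [-0.0257,0.0086,0]
    - [-0.0257,0.0086,0]
    - [-0.0257,0.0086,0]
    - [-0.0257,0.0086,0]
    - [-0.0257,0.0086,0]
    - [0,0,0.06]
    - [0,0,0.06]
    - [0,0,0.06]
    - [0,0,0]
  angular:
    - [0,0,0]
    - [0,0,0]
    - [0,0,0]
    - [0,0,0]
    - [0,0,0]
    - [0,0,0]
    - [0,0,0]
    - [0,0,0]
    - [0,0,0]
    - [0,0,0]
    - [0,0,0]
    - [0,0,0]
    - [0,0,0]
    - [0,0,0]
    - [0,0,0]
    - [0,0,0]
    - [0,0,0]
    - [0,0,0]
    - [0,0,0]
    - [0,0,0]

```text
time_s: 19.82
tcp_pos: [0.4836, -0.1268, 0.1222]
tool_rot: [-2.45, -1.958, 0.006]
contact_force: [1.0, 0.2, 1.1]
finger_gap: 0.06
```

```bash
python3 - <<'E'
from h import *
import pickle
w=shot("wrist","w5.png"); pickle.dump(w,open("w5.pkl","wb"))
plan((.4854,-.128,.0025),-13); f,*c=w
# black grip by threshold near expected place; leg line
p=proj((.4854,-.128,.012),*c);print(p, proj((.5135,-.044,.0025),*c))
m=(f.max(2)<60).astype(np.uint8); cs,_=cv2.findContours(m,0,2)
for k in cs:
    if cv2.contourArea(k)>300: print(cv2.contourArea(k),cv2.minAreaRect(k))
E
```

```text
t 19.88 pos [ 0.4852 -0.1273  0.1253] yaw -12.78 tilt 0.11 | turn_z 0.22 slide mm [ -0.6   0.6 122.8] | F [-0.2 -0.6  0.9] gap 0.0601
[320.88555413 195.24417127] [331.6779545   92.41737601]
416.0 ((617.5, 386.0), (43.0, 26.0), 0.0)
52177.5 ((317.0, 308.5), (181.0, 634.0), 90.0)
816.5 ((322.0, 194.5), (33.0, 26.0), 90.0)
1680.5 ((535.0795288085938, 132.3668975830078), (116.7269515991211, 32.846923828125), 64.53665161132812)
15497.5 ((57.5, 138.0), (194.0, 115.0), 90.0)
3841.5 ((249.0, 28.5), (57.0, 134.0), 90.0)
3206.0 ((56.0, 17.5), (35.0, 112.0), 90.0)
```

Request:
send_rows:
  gripper: [0.06,0.06,0.06,0.06,0.06,0.015,0.015,0.015,0.015,0.015,0.015]
  slide:
    - [0,0.0005,0.04]
    - [0,0,0.04]
    - [0,0,0.03]
    - [0,0,0.0125]
    - [0,0,0]
    - [0,0,0]
    - [0,0,0]
    - [0,0,0]
    - [0,0,0]
    - [0,0,0]
    - [0,0,0]
  angular:
    - [0,0,0]
    - [0,0,0]
    - [0,0,0]
    - [0,0,0]
    - [0,0,0]
    - [0,0,0]
    - [0,0,0]
    - [0,0,0]
    - [0,0,0]
    - [0,0,0]
    - [0,0,0]
  force: 40

```text
time_s: 21.25
tcp_pos: [0.4856, -0.1276, 0.0026]
tool_rot: [2.458, 1.957, 0.0]
contact_force: [-0.6, -0.2, 4.4]
finger_gap: 0.0235
```

```bash
python3 - <<'E'
from h import *
plan((.4854,-.128,.0025),-13)
E
```

```text
t 21.25 pos [ 0.4856 -0.1276  0.0026] yaw -12.95 tilt 0.01 | turn_z 0.05 slide mm [-0.4 -0.1  0.1] | F [-0.6 -0.2  4.4] gap 0.0235
```

Request:
send_rows:
  gripper: [0.015,0.015,0.015,0.015,0.015,0.015,0.015,0.015,0.015,0.015,0.015]
  slide:
    - [0,0,-0.01]
    - [0,0,-0.03]
    - [0,0,-0.05]
    - [0,0,-0.05]
    - [0,0,-0.05]
    - [0,0,-0.05]
    - [0,0,-0.03]
    - [0,0,0]
    - [0,0,0]
    - [0,0,0]
    - [0,0,0]
  angular:
    - [0,0,0]
    - [0,0,0]
    - [0,0,0]
    - [0,0,0]
    - [0,0,0]
    - [0,0,0]
    - [0,0,0]
    - [0,0,-10.33]
    - [0,0,-10.33]
    - [0,0,-10.33]
    - [0,0,0]

```text
time_s: 22.62
tcp_pos: [0.4853, -0.1275, 0.2728]
tool_rot: [1.847, 2.541, 0.0]
contact_force: [-0.3, -0.6, -0.8]
finger_gap: 0.0236
```

Request:
send_rows:
  gripper: [0.015,0.015,0.015,0.015,0.015,0.015,0.015,0.015,0.015,0.015,0.015,0.015,0.015,0.015,0.015,0.015,0.015,0.015,0.015,0.015]
  slide:
    - [0.0221,0.0085,0]
    - [0.0221,0.0085,0]
    - [0.0221,0.0085,0]
    - [0.0221,0.0085,0]
    - [0.0221,0.0085,0]
    - [0.0221,0.0085,0]
    - [0.0221,0.0085,0]
    - [0.0221,0.0085,0]
    - [0.0221,0.0085,0]
    - [0.0221,0.0085,0]
    - [0.0221,0.0085,0]
    - [0.0221,0.0085,0]
    - [0.0221,0.0085,0]
    - [0.0221,0.0085,0]
    - [0.0221,0.0085,0]
    - [0.0221,0.0085,0]
    - [0,0,0.05]
    - [0,0,0.05]
    - [0,0,0.05]
    - [0,0,0]
  angular:
    - [0,0,0]
    - [0,0,0]
    - [0,0,0]
    - [0,0,0]
    - [0,0,0]
    - [0,0,0]
    - [0,0,0]
    - [0,0,0]
    - [0,0,0]
    - [0,0,0]
    - [0,0,0]
    - [0,0,0]
    - [0,0,0]
    - [0,0,0]
    - [0,0,0]
    - [0,0,0]
    - [0,0,0]
    - [0,0,0]
    - [0,0,0]
    - [0,0,0]

```text
time_s: 25.12
tcp_pos: [0.5038, 0.2501, 0.1199]
tool_rot: [-1.849, -2.536, 0.008]
contact_force: [-0.3, -0.4, -0.8]
finger_gap: 0.0235
```

```bash
python3 - <<'E'
from h import *
plan((.5065,.2504,.07),18);print(env.observe()["joints"].round(2))
E
```

```text
t 25.12 pos [0.5038 0.2501 0.1199] yaw 17.83 tilt 0.36 | turn_z -0.17 slide mm [-0.5  3.  49.8] | F [-0.3 -0.4 -0.8] gap 0.0235
[ 0.4   0.41  1.58 -0.    1.16  0.08]
```

Request:
send_rows:
  gripper: [0.015,0.015,0.015,0.015]
  slide:
    - [0,0.001,0.03]
    - [0,0,0.03]
    - [0,0,0]
    - [0,0,0]
  angular:
    - [0,0,0]
    - [0,0,0]
    - [0,0,0]
    - [0,0,0]

```text
time_s: 25.62
tcp_pos: [0.5074, 0.2516, 0.065]
tool_rot: [1.846, 2.54, 0.004]
contact_force: [0.9, 0.2, 0.4]
finger_gap: 0.0234
```

```bash
python3 - <<'E'
from h import *
import pickle
w=shot("wrist","w6.png"); pickle.dump(w,open("w6.pkl","wb"))
plan((.5065,.2504,.04),18); f,*c=w
a=cv2.resize(f[40:240,220:420],None,fx=3,fy=3,interpolation=3);cv2.imwrite("pics/w6c.png",a[...,::-1])
E
```

```text
t 25.68 pos [0.5074 0.2516 0.0649] yaw 17.99 tilt 0.18 | turn_z -0.01 slide mm [-0.8 -1.3 24.9] | F [-0.3 -0.2  0.2] gap 0.0237
```

View pics/w6c.png

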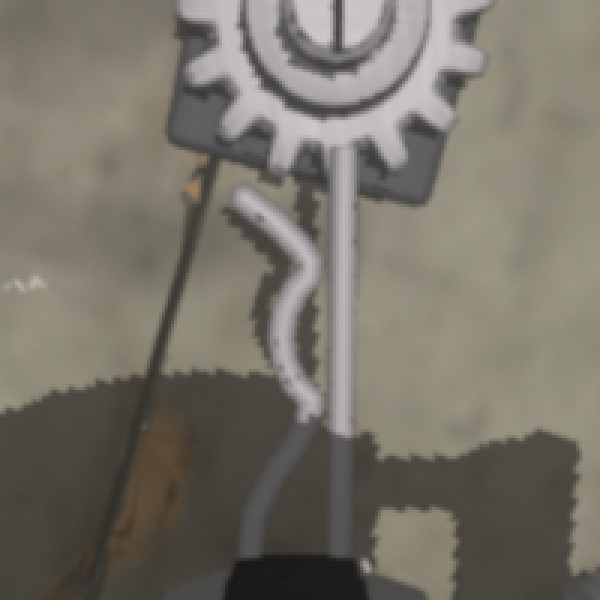

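```bash
python3 - <<'E'
from h import *
import pickle
f,*c=pickle.load(open("w6.pkl","rb")); g=f.mean(2)
for r in range(14,64,4): print(r,g[r,310:358:1].astype(int)[::2])
s=env.observe();R=Rn.from_rotvec(s["tool_rot"]).as_matrix();p=np.array([.5074,.2516,.0649])
tl=lambda X:(R.T@(X-p)*1000).round(1)
for v,z in((150,.065),(300,.065),(450,.065),(545,.065)): print("leg",tl(ray((220+342.5/3-.3,40+v/3),*c,z)))
for v in(0,45): print("slot",tl(ray((220+337/3-.3,40+v/3),*c,.05)))
E
```

```text
14 [193 192 159 148 168 172 171 173 176 179 179 176 177 177 175 176 178 178
 174 156 154 182 194 197]
18 [145 157 173 176 176 175 175 177 179 184 183 178 181 180 180 179 180 183
 179 175 176 167 147 192]
22 [173 175 176 183 181 179 167 157 139 146 138  92 109 143 139 136 160 182
 183 177 177 178 173 153]
26 [178 179 179 182 160 146 147 171 196 199 173  72 144 202 198 190 160 150
 163 178 183 180 175 173]
30 [179 183 180 151 140 161 194 198 198 196 142  69 145 199 199 199 199 179
 151 138 163 182 178 175]
34 [182 185 143 132 153 195 198 198 198 198 171  73 144 200 197 198 199 200
 172 142 116 175 180 175]
38 [180 171 118 137 177 199 198 199 198 200 165  65 144 200 198 199 198 198
 194 151 131 145 184 176]
42 [180 155 114 134 170 199 198 199 198 197 150  70 145 200 198 198 199 198
 190 130 130 160 182 177]
46 [181 154  94 109 126 195 198 198 197 198 171  73 146 198 198 197 197 196
 153 131 104 162 185 180]
50 [174 107  84 106 123 121 187 200 199 200 169  72 151 201 199 200 192 156
 138 120 135 179 186 180]
54 [176 175 110  84  89 121 126 145 173 183 132  76 149 191 180 143 133 132
 116 147 180 180 181 178]
58 [171 173 180 151  91  76  86 108 118 127 122 115 119 124 122 110 100 149
 177 187 183 178 180 175]
62 [165 170 174 172 142 126 104  90  79  71  69  70  72  77  94 165 185 184
 183 186 180 175 167 117]
leg [86.6  8.7 -0. ]
leg [61.4  9.1 -0.1]
leg [34.   9.4 -0.1]
leg [15.4  9.7 -0.1]
slot [112.1   8.1  15. ]
slot [104.8   8.1  15. ]
```

Request:
send_rows:
  gripper: [0.015,0.015,0.015,0.015]
  slide:
    - [0,-0.0005,0.01]
    - [0,0,0.01]
    - [0,0,0.0]
    - [0,0,0]
  angular:
    - [0,0,0]
    - [0,0,0]
    - [0,0,0]
    - [0,0,0]

```text
time_s: 26.18
tcp_pos: [0.5059, 0.251, 0.0425]
tool_rot: [-1.846, -2.542, 0.0]
contact_force: [-0.1, -0.2, -0.5]
finger_gap: 0.0234
```

```bash
python3 - <<'E'
from h import *
R=Rn.from_rotvec(env.observe()["tool_rot"]).as_matrix();print(R.round(4)[:,0])
# pin target from w6 pose: keep lateral = w6 pose shifted -0.5mm in tool y
p=np.array([.5074,.2516,.040])-.0005*np.array([.951,.309,0])
plan(p,18)
E
```

```text
[-0.3096  0.9509  0.    ]
t 26.18 pos [0.5059 0.251  0.0425] yaw 18.04 tilt 0.0 | turn_z 0.04 slide mm [0.1 1.1 2.5] | F [-0.1 -0.2 -0.5] gap 0.0234
```

Request:
send_rows:
  gripper: [0.015,0.015,0.015,0.015,0.015,0.015,0.015,0.015,0.015,0.015,0.015]
  slide:
    - [0,0.0011,0.0025]
    - [0,0,0]
    - [0.006,0,0]
    - [0.005,0,0]
    - [0.002,0,0]
    - [0.002,0,0]
    - [0.002,0,0]
    - [0.002,0,0]
    - [0.002,0,0]
    - [0.002,0,0]
    - [0,0,0]
  angular:
    - [0,0,0]
    - [0,0,0]
    - [0,0,0]
    - [0,0,0]
    - [0,0,0]
    - [0,0,0]
    - [0,0,0]
    - [0,0,0]
    - [0,0,0]
    - [0,0,0]
    - [0,0,0]

```text
time_s: 27.55
tcp_pos: [0.4997, 0.2733, 0.0399]
tool_rot: [-1.846, -2.542, -0.0]
contact_force: [-0.1, -0.0, -0.2]
finger_gap: 0.0231
```

```bash
python3 - <<'E'
from h import *
plan(np.array([.5069,.2514,.04])+.023*np.array([-.3096,.9509,0]),18); s=env.observe(); R=Rn.from_rotvec(s["tool_rot"]).as_matrix(); print("tool F",(R.T@s["contact_force"]).round(1),s["moment"].round(2))
E
```

```text
t 27.55 pos [0.4997 0.2733 0.0399] yaw 18.05 tilt 0.0 | turn_z 0.05 slide mm [-0.   0.1 -0.1] | F [-0.1 -0.  -0.2] gap 0.0231
tool F [-0.  -0.1  0.2] [-0.09 -0.01  0.01]
```

Request:
send_rows:
  gripper: [0.015,0.015,0.015,0.015,0.015,0.015]
  slide:
    - [0.002,0,0]
    - [0.002,0,0]
    - [0.002,0,0]
    - [0.002,0,0]
    - [0.002,0,0]
    - [0,0,0]
  angular:
    - [0,0,0]
    - [0,0,0]
    - [0,0,0]
    - [0,0,0]
    - [0,0,0]
    - [0,0,0]

```text
time_s: 28.3
tcp_pos: [0.4964, 0.2826, 0.0398]
tool_rot: [-1.845, -2.542, 0.001]
contact_force: [-2.2, -1.1, -0.3]
finger_gap: 0.0235
```

```bash
python3 - <<'E'
from h import *
plan(np.array([.5069,.2514,.04])+.033*np.array([-.3096,.9509,0]),18); s=env.observe(); R=Rn.from_rotvec(s["tool_rot"]).as_matrix(); print("tool F",(R.T@s["contact_force"]).round(1),s["moment"].round(2))
E
```

```text
t 28.3 pos [0.4964 0.2826 0.0398] yaw 18.06 tilt 0.04 | turn_z 0.06 slide mm [ 0.1  0.3 -0.2] | F [-2.2 -1.1 -0.3] gap 0.0235
tool F [-0.4 -2.4  0.3] [-0.27  0.27  0.07]
```

Request:
send_rows:
  gripper: [0.015,0.015,0.015,0.015,0.015,0.015]
  slide:
    - [0.002,-0.0003,0]
    - [0.002,0,0]
    - [0.002,0,0]
    - [0.002,0,0]
    - [0.002,0,0]
    - [0,0,0]
  angular:
    - [0,0,0]
    - [0,0,0]
    - [0,0,0]
    - [0,0,0]
    - [0,0,0]
    - [0,0,0]
  force: 50

```text
time_s: 29.05
tcp_pos: [0.4929, 0.2919, 0.0397]
tool_rot: [-1.845, -2.542, 0.002]
contact_force: [-3.5, -2.9, -0.8]
finger_gap: 0.0236
```

```bash
python3 - <<'E'
from h import *
plan(np.array([.5069,.2514,.04])+.043*np.array([-.3096,.9509,0]),18); s=env.observe(); R=Rn.from_rotvec(s["tool_rot"]).as_matrix(); print("tool F",(R.T@s["contact_force"]).round(1),s["moment"].round(2))
E
```

```text
t 29.05 pos [0.4929 0.2919 0.0397] yaw 18.04 tilt 0.06 | turn_z 0.04 slide mm [ 0.2  0.8 -0.3] | F [-3.5 -2.9 -0.8] gap 0.0236
tool F [-1.7 -4.2  0.8] [-0.61  0.55  0.15]
```

Request:
send_rows:
  gripper: [0.015,0.015,0.015,0.015,0.015,0.015]
  slide:
    - [0.002,-0.0003,0]
    - [0.002,0,0]
    - [0.002,0,0]
    - [0.002,0,0]
    - [0.002,0,0]
    - [0,0,0]
  angular:
    - [0,0,0]
    - [0,0,0]
    - [0,0,0]
    - [0,0,0]
    - [0,0,0]
    - [0,0,0]

```text
time_s: 29.8
tcp_pos: [0.4896, 0.3024, 0.04]
tool_rot: [-1.845, -2.542, -0.001]
contact_force: [-5.0, 5.6, -0.5]
finger_gap: 0.0235
```

```bash
python3 - <<'E'
from h import *
plan(np.array([.5069,.2514,.04])+.058*np.array([-.3096,.9509,0]),18); s=env.observe(); R=Rn.from_rotvec(s["tool_rot"]).as_matrix(); print("tool F",(R.T@s["contact_force"]).round(1),s["moment"].round(2))
E
```

```text
t 29.8 pos [0.4896 0.3024 0.04  ] yaw 18.05 tilt 0.07 | turn_z 0.05 slide mm [4.2 0.7 0. ] | F [-5.   5.6 -0.5] gap 0.0235
tool F [ 6.9 -3.   0.5] [0.94 0.96 0.22]
```

Request:
send_rows:
  gripper: [0.015,0.015,0.015,0.015]
  slide:
    - [0.0015,0,0]
    - [0.0015,0,0]
    - [0.001,0,0]
    - [0,0,0]
  angular:
    - [0,0,0]
    - [0,0,0]
    - [0,0,0]
    - [0,0,0]

```text
time_s: 30.3
tcp_pos: [0.4887, 0.3052, 0.0399]
tool_rot: [1.846, 2.542, -0.0]
contact_force: [-4.0, -0.1, -0.5]
finger_gap: 0.0234
```

```bash
python3 - <<'E'
from h import *
import pickle
plan(np.array([.5069,.2514,.04])+.058*np.array([-.3096,.9509,0]),18); s=env.observe(); R=Rn.from_rotvec(s["tool_rot"]).as_matrix(); print("tool F",(R.T@s["contact_force"]).round(1),s["moment"].round(2))
w=shot("wrist","w7.png"); pickle.dump(w,open("w7.pkl","wb"))
f=w[0];a=cv2.resize(f[60:260,220:420],None,fx=3,fy=3,interpolation=3);cv2.imwrite("pics/w7c.png",a[...,::-1])
E
```

```text
t 30.3 pos [0.4887 0.3052 0.0399] yaw 18.03 tilt 0.0 | turn_z 0.03 slide mm [ 1.2  0.7 -0.1] | F [-4.  -0.1 -0.5] gap 0.0234
tool F [ 1.1 -3.9  0.5] [-0.13  0.72  0.22]
```

View pics/w7c.png

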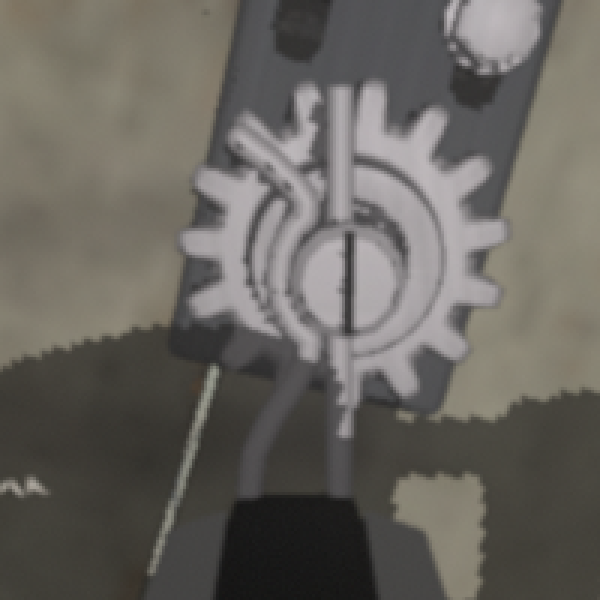

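Request:
send_rows:
  gripper: [0.015,0.015,0.015]
  slide:
    - [0.0005,-0.0003,0]
    - [0.0003,0,0]
    - [0,0,0]
  angular:
    - [0,0,0]
    - [0,0,0]
    - [0,0,0]

```text
time_s: 30.72
tcp_pos: [0.4882, 0.3059, 0.04]
tool_rot: [1.846, 2.542, 0.0]
contact_force: [-2.6, -1.1, -0.6]
finger_gap: 0.0235
```

```bash
python3 - <<'E'
from h import *
plan(np.array([.5069,.2514,.04])+.058*np.array([-.3096,.9509,0]),18); s=env.observe(); R=Rn.from_rotvec(s["tool_rot"]).as_matrix(); print("tool F",(R.T@s["contact_force"]).round(1),s["moment"].round(2))
E
```

```text
t 30.73 pos [0.4882 0.3059 0.04  ] yaw 18.03 tilt 0.01 | turn_z 0.03 slide mm [ 0.4  0.9 -0. ] | F [-2.6 -1.1 -0.6] gap 0.0235
tool F [-0.2 -2.8  0.6] [-0.39  0.37  0.1 ]
```

Request:
send_rows:
  gripper: [0.03,0.05,0.05,0.05,0.05,0.05,0.05,0.05,0.05,0.05,0.05,0.05,0.05]
  slide:
    - [0,0,0]
    - [0,0,0]
    - [0,0,0]
    - [0,0,0]
    - [0,0,-0.01]
    - [0,0,-0.03]
    - [0,0,-0.05]
    - [0,0,-0.04]
    - [0,0,0]
    - [-0.02,0,0]
    - [-0.02,0,0]
    - [0,0,0]
    - [0,0,0]
  angular:
    - [0,0,0]
    - [0,0,0]
    - [0,0,0]
    - [0,0,0]
    - [0,0,0]
    - [0,0,0]
    - [0,0,0]
    - [0,0,0]
    - [0,0,0]
    - [0,0,0]
    - [0,0,0]
    - [0,0,0]
    - [0,0,0]

```text
time_s: 32.35
tcp_pos: [0.5005, 0.2676, 0.1696]
tool_rot: [-1.846, -2.541, 0.001]
contact_force: [-0.4, 0.5, 0.3]
finger_gap: 0.0498
```

```bash
python3 - <<'E'
from h import *
import pickle
plan((.4882,.3059,.2)); w=shot("wrist","w8.png"); pickle.dump(w,open("w8.pkl","wb"));f,*c=w
p=proj((.485,.34,.04),*c).round().astype(int);print(p)
x0=max(p[0]-90,0);y0=max(p[1]-75,0);print(x0,y0)
cv2.imwrite("pics/w8c.png",cv2.resize(f[y0:y0+150,x0:x0+180],None,fx=4,fy=4,interpolation=3)[...,::-1])
E
```

```text
t 32.35 pos [0.5005 0.2676 0.1696] yaw 18.0 tilt 0.04 | turn_z 0 slide mm [ 40.2   0.1 -30.4] | F [-0.4  0.5  0.3] gap 0.0498
[326 108]
236 33
```

View pics/w8c.png

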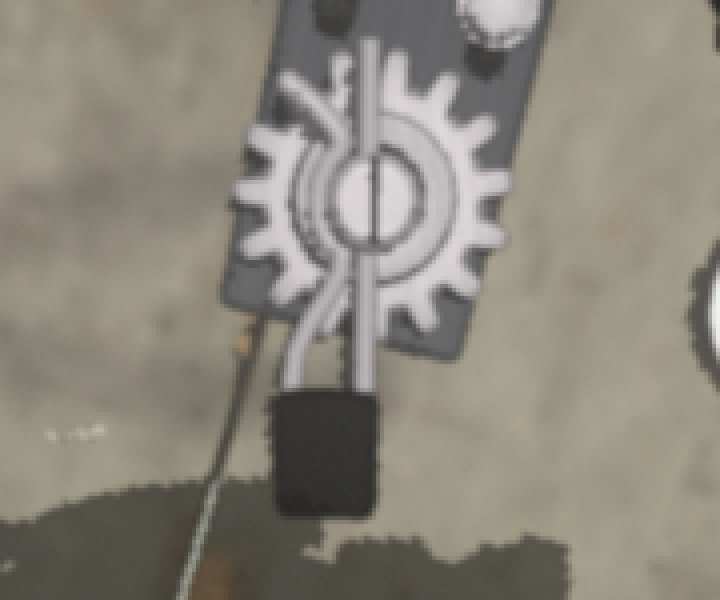

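```bash
python3 - <<'E'
from h import *
import pickle
f,*c=pickle.load(open("w8.pkl","rb"))
g=lambda u,v,z: ray((236+u/4-.4,33+v/4-.4),*c,z)
a=g(369,38,.04);p=g(376,198,.05);h=g(325,455,.0495)
print("tip-pin",np.linalg.norm((a-p)[:2]),p,"grip-pin",(h-p)[:2],np.linalg.norm((h-p)[:2]))
env.close_job()
E
```

```text
tip-pin 0.0323873630293783 [0.48080374 0.3614701  0.05      ] grip-pin [ 0.00649094 -0.05474529] 0.055128754670084885
the job is handed in; nothing more can be done
```

The sprocket is hub up on the tensioner's pin, and the spring clip is through the cross hole with its bow snapped over the pin. I handed the job in at about 32 s of the 72 s allowed.

- **Sprocket:** It went down over the pin with only a few newtons of force. After I let go, the camera put the hub and teeth at the heights they should have when it is fully down on the boss.
- **Clip:** I lined the straight leg up with the slot on the pin's top and pushed it in level. The wrist force stayed under about 8 N at every reading I took, all of them between pushes. It swung from slightly resisting to pulling forward as the bow snapped over.
- **Final check:** After letting go, the last picture shows the leg through the pin and the bow around it. The tip is 32.4 mm past the pin's axis, against 32.5 mm when seated. The gripper is open and clear of everything.
- **Disagreements:** Two readings of the slot's direction differed, 110° and 106°, and I used 108°. While gripped, the clip had a sideways force of 3 to 4 N on it, which went away on release.

I did not touch the other tools and parts.

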